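# Lock a filter stage and its cap onto the receiver

## Robot

A 6-joint arm with a two-finger parallel gripper is mounted at the origin on the work surface. World frame = base frame: x ahead of the robot, y to its left, z up, the work surface at z = 0. Lengths are in m, angles in rad, forces in N, time in s.
With the tool pointing down it reaches from about 0.35 to 0.85 m from the base axis. Payload 8.1 kg.
Tool frame: the origin (TCP) lies on the centre line of the jaws, within the pads' length; the fingertips stand robot.tip_reach ahead of it and the grasp point (between the pads) lies 5 mm behind it (robot.tip_reach is the distance from the TCP to the fingertips, in m); z points along the fingers, y is the direction in which the jaws open and shut (so a half turn about z gives the same grasp; the last joint's range is limited). The gripper opens to 93 mm and grips with 3 to 60 N. Pads are 15 mm wide; open, the fingers measure 128 mm over their backs; the gripper's body (75 mm by 188 mm) begins 65 mm behind the grasp point.
Start: joints at [-1.298, 0.13, 1.488, -0, 1.523, -0.085], TCP at [0.21, -0.562, 0.233] pointing down, gripper open.
Joint ranges: [-2.96, 2.96], [-0.89, 2.26], [0.02, 2.5], [-1.34, 4.48], [0, 2.73], [-2.66, 2.66]. Speed limits (rad/s): [2.39, 2.39, 2.79, 3.14, 3.14, 3.14].

## Interface

Orientations are given as a rotation vector (axis times angle).
In Python, from plant import sensors, read_camera, robot gives the robot as it stands.
- The arm moves only by the tool play_rows, never from a script. Its argument "series" is a list that holds one entry, the list of rows, each a list of 5 numbers: the closure, from -1 (fully open) to 1 (shut), then the shift along the world's x, y, z in m, then the turn about the world's z in rad. A call has 1 to 8 rows; each row is the pose to reach, as a shift and turn from the pose commanded when the call began; what a row does not reach only later rows make up. A row lasts 1/10 s, in which the tool goes at most 50 mm and 8.59 degrees, less where a joint would pass 70% of its speed; a pose out of reach is approached as far as the arm can. A call with a gripper value outside its range is refused whole. The fingers move at their own pace and stop on an object; "force" is the grip in N (left out, the last holds). Time passes only in rows, so rows that repeat a pose let the fingers close. It gives the time, the measured TCP pose, the force and the opening at its end, in the units of the state.
- sensors.read_state(): the state, without advancing time (a new reading comes with each control period).
- read_camera(name): name is "scene" or "top" or "wrist"; returns a dict with "color" (400x640x3 uint8, red, green, blue), "range_z" (400x640 float32, m along the optical axis (not along the pixel's ray), 0 where there is no reading), "intrinsics" (3x3 intrinsics, pixels), "D" ([k1, k2, p1, p2, k3] as OpenCV has them; the pictures are not rectified), "rvec" (rotation vector, rad) and "tvec" (3), from world to camera coordinates, as OpenCV has them. Camera axes: x right, y down, z forward; pixel columns grow to the right and rows downward; lengths in m; the calibration is good to about 2 mm. A picture is of the moment at which its call begins.
- robot.close_job(): hands the job in, once; it reports no verdict.
The state is a dict: "t": time; "q": joint angles; "dq": joint speeds; "joint_torque": joint torques, N m; "tool_pos": TCP position; "orientation": TCP orientation; "force": force on the tool from outside, world axes, zero at the start; "wrist_torque": the same for the moment, N m; "opening": finger opening in m.
Only numpy, scipy, OpenCV 4.12 (cv2) and the standard library are available. Lean on these libraries where they do the work, as an engineer would, in place of code of your own. Each camera call takes 0.05 s, during which the arm holds its last target.

## Task

Assemble the sample filter: set the white filter stage on the steel receiver and turn it clockwise until it drops fully home and flush in the receiver's bayonet collar, then lock the cap with the wing grip onto the filter stage in the same way. Leave the finished stack standing free and do not push the other things on the bench around.

Things in the scene. Friction and masses are not known exactly. Their poses are not given: they have to be found in the camera images.
- base: Dark steel base plate of the receiver, 150 x 130 x 10 mm, fixed; origin at the centre of its underside, below the collar's axis; x along its long side, towards the edge with a small block. The collar is clamped on it at an angle that is not reported: its two notches lie along the plate's +x and -x, turned by up to 25 degrees either way.
- receiver_mouth (a point): Centre of the top rim of the steel receiver, a fixed collar 59 mm outside, 40 mm bore, rim 58 mm above the bench; axes those of the base plate. Two opposite notches in the rim, about 16 mm wide, let lugs drop 16 mm onto a ledge. Then, turned clockwise seen from above, lugs slide along under the rim and 74 to 86 degrees on fall off the ledge into pockets.
- stage_center (a point): Centre, half-way up, of the white filter stage standing on the bench; z up its axis. 97.5 mm tall, 175 to 325 g: nose 35.5 mm, then round body 59 mm across, 62 mm tall, open on top. Two flat grip pads face its +y and -y, 63 mm apart outside, 30 mm wide, from the centre up to the rim. Home in the receiver, this is 13.3 mm above receiver_mouth (7.5 mm higher while on the ledge).
- stage_tip (a point): Centre of the lower end of the stage's nose; axes of the stage. Nose: round, 37 mm across, 35.5 mm long up to the body's shoulder, end tapered to 30 mm; two lugs along +x and -x, 9 mm wide, 6 mm high, reaching 24 mm from the axis, undersides 12 mm above this point. They enter a notch if within about 7 degrees of it. Home: lugs in the pockets, shoulder flush on the rim below.
- stage_mouth (a point): Centre of the stage's top rim, 48.75 mm above stage_center; axes of the stage. A collar for the cap just like the receiver's: 40 mm bore, two notches, here along the stage's +x and -x; ledge 16 mm down; clockwise seen from above 74 to 86 degrees to the pockets, where the part drops the last 7.5 mm. Solid blocks stop the lugs counter-clockwise of a notch and beyond a pocket.
- cap_center (a point): Centre, half-way up, of the white cap standing on the bench; z up its axis. 96.5 mm tall, 125 to 235 g: nose with lugs exactly as the stage's (35.5 mm, lugs along the cap's +x and -x), disc 59 mm across and 22 mm tall, then an upright wing grip 54 mm long along x, 22 mm thick along y, 39 mm tall. Home on the stage, this is 12.8 mm above stage_mouth.
- amber: Bystander, leave alone: brown glass bottle, 62 mm across, 150 mm tall; origin at the centre of its underside
- jar: Bystander, leave alone: white screw-top jar, 68 mm across, 85 mm tall; origin at the centre of its underside
- beaker: Bystander, leave alone: glass beaker, 72 mm across, 85 mm tall; origin at the centre of its underside
- dish: Bystander, leave alone: clear culture dish, 90 mm across, 28 mm tall; origin at the centre of its underside
- wrench: Bystander, leave alone: small steel wrench lying flat, 130 mm long; origin at the centre of its underside
- clampring: Bystander, leave alone: loose plain steel ring, 72 mm across, 14 mm tall; origin at the centre of its underside
Not all that is in view belongs to the job. There is more than one size of the base; the job needs the largest. Leave any green look-alike of the part that bears cap_center alone.

How it is judged:
By the outcome, as a careful person would: the job done as asked, in the order asked, and still so for the second after the job is handed in, with the robot touching nothing.
It also fails if it takes over 72 s, if anything falls off the work surface, if the arm or the gripper's body presses on something with over 40 N, if the wrist force passes 120 N, or if a joint passes its speed limit or range.

## Working session

There is one attempt and no reset: what is moved stays moved. The work goes in short steps, Python scripts to look and compute and a tool call to move; the robot and the scene stay as the last step left them, time stands still between calls to the robot, and variables do not carry over. Pictures are saved under pics/ and viewed, and the job is handed in when it is done.

Besides the shell and the picture viewer there is one more tool, called after "Request:" as name([rows], argument=value, ...), one row to a line, values as JSON. play_rows: Moves the arm, as the interface text tells. Its arguments: {"type":"object","properties":{"series":{"type":"array","items":{"type":"array","items":{"type":"array","items":{"type":"number"}}}},"force":{"type":"number"}},"required":["series"]}

```bash
mkdir -p pics; ls; cat > h.py <<'E'
import numpy as np,cv2,pickle
from plant import sensors,read_camera,robot
def grab(n,save=None):
    c=read_camera(n); pickle.dump(c,open(f'{n}.pkl','wb'))
    if save: cv2.imwrite(f'pics/{save}.png',c['color'][:,:,::-1])
    return c
def load(n): return pickle.load(open(f'{n}.pkl','rb'))
def world(c,u,v,z=None,d=None):
    """pixel->world using height z plane, or depth d (default range image)"""
    R,_=cv2.Rodrigues(np.array(c['rvec'],float)); t=np.array(c['tvec'],float).ravel()
    p=cv2.undistortPoints(np.array([[[u,v]]],float),np.array(c['intrinsics'],float),np.array(c['D'],float))[0,0]
    r=np.array([p[0],p[1],1.])
    if z is not None:
        o=-R.T@t; w=R.T@r; return o+w*(z-o[2])/w[2]
    if d is None: d=float(c['range_z'][int(round(v)),int(round(u))])
    return R.T@(r*d-t)
def proj(c,P):
    return cv2.projectPoints(np.array(P,float).reshape(-1,1,3),np.array(c['rvec'],float),np.array(c['tvec'],float),np.array(c['intrinsics'],float),np.array(c['D'],float))[0].reshape(-1,2)
def cloud(c):
    R,_=cv2.Rodrigues(np.array(c['rvec'],float)); t=np.array(c['tvec'],float).ravel()
    H,W=c['range_z'].shape
    uu,vv=np.meshgrid(np.arange(W),np.arange(H))
    p=cv2.undistortPoints(np.stack([uu,vv],-1).reshape(-1,1,2).astype(float),np.array(c['intrinsics'],float),np.array(c['D'],float))[:,0]
    d=c['range_z'].reshape(-1).astype(float)
    X=np.c_[p*d[:,None],d]; w=(X-t)@R; w[d<=0]=np.nan
    return w.reshape(H,W,3)
def crop(c,u0,v0,u1,v1,k,name):
    im=c['color'][v0:v1,u0:u1,::-1]
    cv2.imwrite(f'pics/{name}.png',cv2.resize(im,None,fx=k,fy=k,interpolation=cv2.INTER_CUBIC))
E
python3 - <<'E'
from h import *
grab('scene','s0');grab('top','t0');grab('wrist','w0')
s=sensors.read_state();print(s);print(robot.tip_reach)
E
```

```text
pics
{'t': 0.15, 'q': array([-1.29837691e+00,  1.30994299e-01,  1.48905213e+00, -2.22493816e-05,
        1.52300770e+00, -8.53608712e-02]), 'dq': array([ 0.00116727, -0.00451706, -0.00128581,  0.00147562, -0.00189177,
        0.00164979]), 'joint_torque': array([ 8.74942889e-04, -5.60477614e+01, -4.92332017e+01,  7.68356631e-02,
        3.06084403e-02, -1.13957315e-04]), 'tool_pos': array([ 0.21003582, -0.5615736 ,  0.23181183]), 'orientation': array([-3.09002830e+00, -5.58750389e-01,  2.49040700e-04]), 'force': array([ 0.76158996, -0.92979877, -0.99283286]), 'wrist_torque': array([ 0.03571207,  0.02495695, -0.00104077]), 'opening': 0.09265319630246484}
0.014
```

View pics/s0.png

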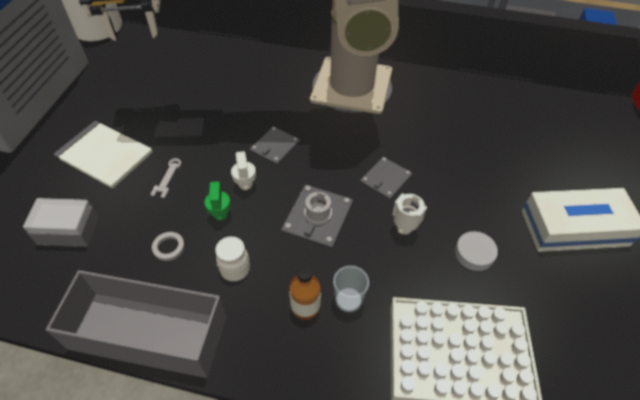

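View pics/t0.png

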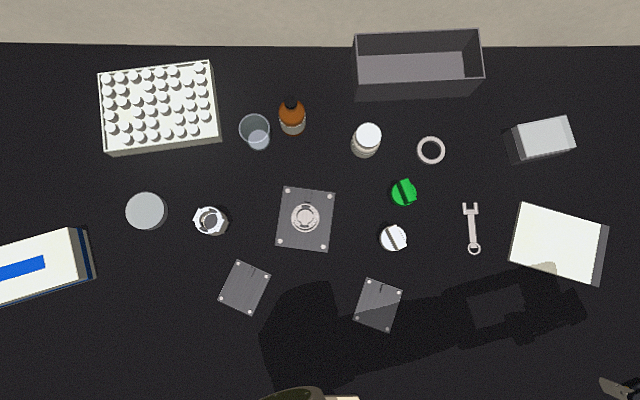

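View pics/w0.png

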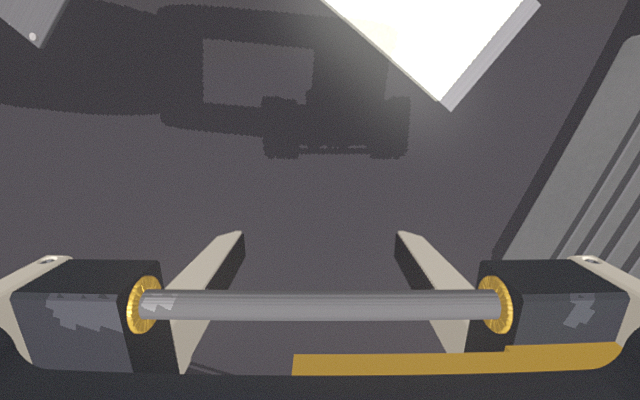

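Candidates. Cap: white with wing at top (393,237); green look-alike at (404,192), to be left alone. Stage: white, open-topped at (210,221); the beaker (255,131) and jar (366,140) are other things. Base: the large plate with the collar at (305,217); the smaller plates are at (244,287) and (378,304). Next, close crops.

```bash
python3 - <<'E'
from h import *
c=load('top')
crop(c,260,175,350,260,8,'c_base');crop(c,180,195,240,245,10,'c_stage');crop(c,365,165,425,265,6,'c_cap')
for n,u,v in (('base',305,217),('stage',210,221),('cap',393,237),('green',404,192)):
    print(n,world(c,u,v,d=None))
E
```

```text
base [0.51608635 0.01077441 0.01859183]
stage [0.50320153 0.22779016 0.06028538]
cap [ 0.46063541 -0.18438918  0.09454149]
green [ 0.56178892 -0.21345299  0.09502146]
```

View pics/c_base.png

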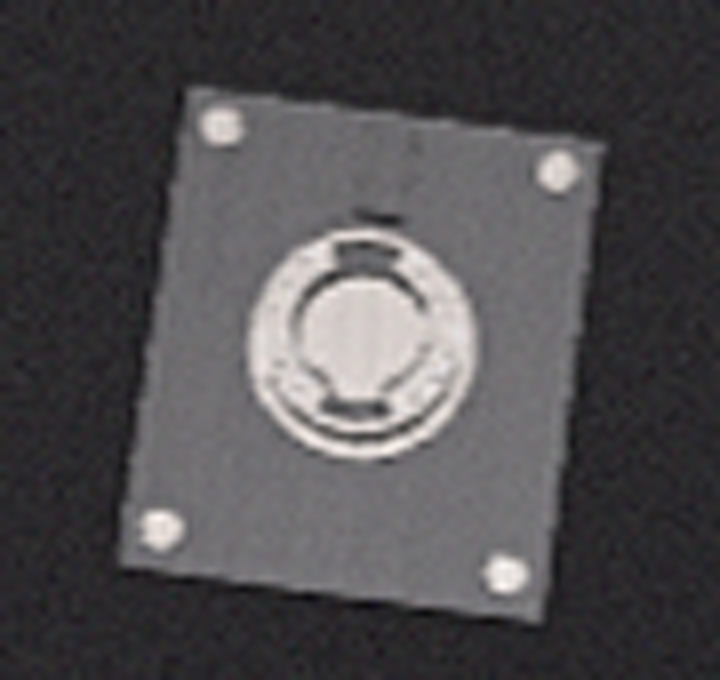

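View pics/c_stage.png

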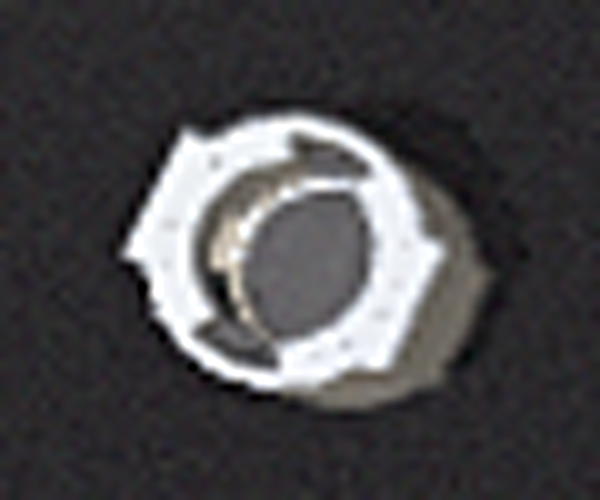

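View pics/c_cap.png

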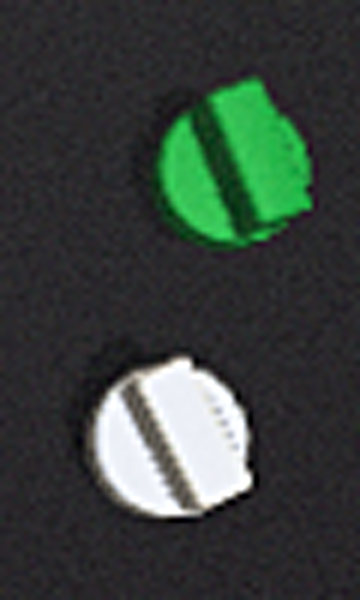

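```bash
python3 - <<'E'
from h import *
from scipy.optimize import least_squares
def fit(P,lo=None):
    r=least_squares(lambda p:np.hypot(P[:,0]-p[0],P[:,1]-p[1])-p[2],[*P.mean(0),.03]);return r.x,r.fun.std()
for n in ('top','scene'):
    c=load(n);W=cloud(c);C=c['color'].astype(int)
    R,_=cv2.Rodrigues(np.array(c['rvec'],float));print(n,'cam at',-R.T@np.array(c['tvec']).ravel())
    for nm,ctr,z0,z1 in (('collar rim',(.516,.01),.054,.062),('stage rim',(.50,.225),.0935,.102),('cap wing',(.46,-.184),.090,.102),('cap disc',(.46,-.184),.050,.0615)):
        m=(np.hypot(W[...,0]-ctr[0],W[...,1]-ctr[1])<.06)&(W[...,2]>z0)&(W[...,2]<z1)
        P=W[m][:,:2]
        if len(P)<5: print(nm,len(P));continue
        h=cv2.convexHull((P*1000).astype(np.float32))
        (cx,cy),(w,hh),a=cv2.minAreaRect((P*1000).astype(np.float32))
        (ex,ey),er=cv2.minEnclosingCircle((P*1000).astype(np.float32))
        print(nm,len(P),'z',np.median(W[m][:,2]).round(4),'mean',P.mean(0).round(4),'rect',round(cx,1),round(cy,1),round(w,1),round(hh,1),round(a,1),'circ',round(ex,1),round(ey,1),round(er,1))
c=load('top')
# plate corners at z=.01 ; crop px /8 + (260,175)
pc=[(187,88),(605,147),(543,622),(122,565)]
q=[world(c,260+(u+.5)/8-.5,175+(v+.5)/8-.5,z=.01) for u,v in pc];q=np.array(q);print(q.round(4),'ctr',q.mean(0),[np.linalg.norm(q[i]-q[i-1]).round(4) for i in range(4)])
d=(q[0]+q[1]-q[2]-q[3]);print('plate x yaw',np.degrees(np.arctan2(d[1],d[0])))
f=lambda u,v,z:world(c,260+(u+.5)/8-.5,175+(v+.5)/8-.5,z=z)
a,b=f(367,254,.044),f(355,408,.044);print('notches',a,b,np.linalg.norm(a-b),np.degrees(np.arctan2(*(a-b)[1::-1])))
g=lambda u,v,z:world(c,180+(u+.5)/10-.5,195+(v+.5)/10-.5,z=z)
# stage pads corners at z .0975
t=np.array([g(185,132,.0975),g(125,256,.0975),g(383,370,.0975),g(442,248,.0975)]);print('pads',t.round(4),t.mean(0).round(4),[np.linalg.norm(t[i]-t[i-1]).round(4) for i in range(4)])
d=(t[0]+t[1]-t[2]-t[3]);print('pad axis yaw',np.degrees(np.arctan2(d[1],d[0])))
k=lambda u,v,z:world(c,365+(u+.5)/6-.5,165+(v+.5)/6-.5,z=z)
E
```

```text
top cam at [0.39975641 0.00299973 0.94345946]
collar rim 233 z 0.0585 mean [0.5139 0.0126] rect 513.7 12.8 55.7 56.5 89.5 circ 513.6 12.5 29.8
stage rim 328 z 0.0979 mean [0.5012 0.2232] rect 501.4 223.0 62.9 57.9 65.0 circ 502.1 223.0 34.1
cap wing 248 z 0.0966 mean [ 0.4605 -0.1929] rect 460.7 -193.3 52.8 21.6 24.7 circ 460.7 -193.2 27.7
cap disc 208 z 0.058 mean [ 0.4586 -0.1856] rect 462.9 -191.8 53.4 58.2 46.0 circ 460.9 -193.8 29.6
scene cam at [1.18971333 0.16608554 0.95540498]
collar rim 217 z 0.0572 mean [0.5158 0.0131] rect 516.3 13.2 60.3 56.9 14.1 circ 516.2 13.2 30.7
stage rim 265 z 0.0967 mean [0.5029 0.2248] rect 502.1 224.2 63.1 61.0 65.2 circ 501.9 224.9 34.0
cap wing 160 z 0.0957 mean [ 0.4656 -0.1902] rect 464.7 -190.7 57.6 22.0 25.6 circ 466.3 -194.1 29.5
cap disc 223 z 0.0571 mean [ 0.4694 -0.188 ] rect 466.8 -189.5 56.4 57.7 28.8 circ 464.1 -190.0 31.5
[[ 0.5959  0.065   0.01  ]
 [ 0.5766 -0.0641  0.01  ]
 [ 0.4311 -0.0428  0.01  ]
 [ 0.4493  0.0838  0.01  ]] ctr [0.5132145  0.01048353 0.01      ] [np.float64(0.1478), np.float64(0.1305), np.float64(0.1471), np.float64(0.128)]
plate x yaw -7.805328884947298
notches [0.53834885 0.00941272 0.044     ] [0.49267745 0.01314142 0.044     ] 0.045823353950206695 -4.667393324862174
pads [[0.5284 0.2454 0.0975]
 [0.501  0.2572 0.0975]
 [0.4755 0.2005 0.0975]
 [0.5023 0.1886 0.0975]] [0.5018 0.2229 0.0975] [np.float64(0.0626), np.float64(0.0298), np.float64(0.0622), np.float64(0.0293)]
pad axis yaw 65.54698930646698
```

Request:
play_rows([
  [[-1,0.1,0.37,0.02,1.15],[-1,0.1,0.37,0.02,1.15],[-1,0.1,0.37,0.02,1.15],[-1,0.1,0.37,0.02,1.15],[-1,0.1,0.37,0.02,1.15],[-1,0.1,0.37,0.02,1.15],[-1,0.1,0.37,0.02,1.15],[-1,0.1,0.37,0.02,1.15]],
], force=30)

```text
t: 0.95
tool_pos: [0.3103, -0.1894, 0.2527]
orientation: [2.283, 2.158, 0.001]
force: [-1.2, 0.4, -0.4]
opening: 0.0931
```

Request:
play_rows([
  [[-1,0.13,0.205,0.02,1.2],[-1,0.13,0.205,0.02,1.2],[-1,0.13,0.205,0.02,1.2],[-1,0.13,0.205,0.02,1.2],[-1,0.13,0.205,0.02,1.2],[-1,0.13,0.205,0.02,1.2],[-1,0.13,0.205,0.02,1.2],[-1,0.13,0.205,0.02,1.2]],
])

```text
t: 1.75
tool_pos: [0.4401, 0.0137, 0.2722]
orientation: [-0.664, -3.07, 0.0]
force: [0.5, 0.7, -0.4]
opening: 0.093
```

```bash
python3 - <<'E'
from h import *
s=sensors.read_state();print(s['t'],s['tool_pos'],s['orientation'],s['q'],s['force'])
c=grab('wrist','w1');print(c['rvec'],c['tvec'],c['intrinsics'][0]); print(proj(c,[[.5145,.0125,.058]]))
E
```

```text
1.75 [0.44005155 0.01366326 0.27221441] [-6.63999179e-01 -3.06965446e+00  2.95174305e-04] [-8.54633125e-02 -3.26168227e-01  1.84373373e+00 -6.64359098e-05
  1.62498747e+00 -1.23020594e+00] [ 0.50889623  0.65297856 -0.40161469]
[-2.44109259 -1.57073394 -0.21879395] [-0.19482367 -0.42286024  0.32182401] [291.84590866   0.         319.30826049]
[[341.44224117 228.8225474 ]]
```

View pics/w1.png

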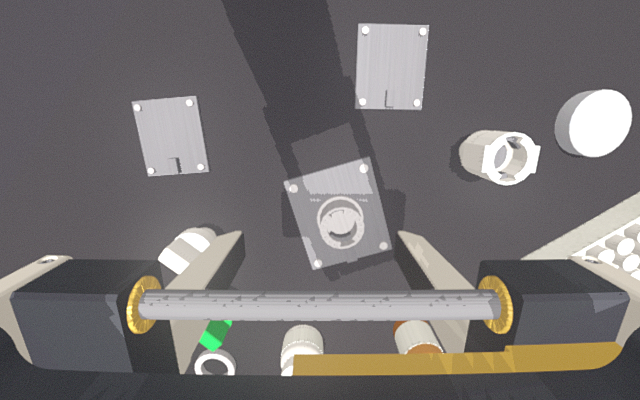

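```bash
python3 - <<'E'
from h import *
c=load('wrist');crop(c,280,150,400,270,6,'w1c')
R,_=cv2.Rodrigues(np.array(c['rvec'],float));print(-R.T@np.array(c['tvec']).ravel(),R[2])
W=cloud(c)
for nm,ctr,z0,z1 in (('collar rim',(.516,.01),.054,.064),('stage rim',(.50,.225),.0935,.103)):
    m=(np.hypot(W[...,0]-ctr[0],W[...,1]-ctr[1])<.05)&(W[...,2]>z0)&(W[...,2]<z1);P=W[m]
    (cx,cy),(w,hh),a=cv2.minAreaRect((P[:,:2]*1000).astype(np.float32))
    print(nm,len(P),np.median(P[:,2]),P.mean(0),cx,cy,w,hh,a)
E
```

```text
[0.37133328 0.044543   0.42481203] [ 0.24770329 -0.1116093  -0.96238581]
collar rim 738 0.058471260188264346 [0.51294031 0.01348916 0.05836264] 513.43408203125 13.229118347167969 58.1011962890625 59.009151458740234 65.57501220703125
stage rim 1317 0.09804327287589983 [0.5000139  0.22426873 0.09779089] 500.7572937011719 224.68353271484375 65.03294372558594 59.27147674560547 65.91249084472656
```

View pics/w1c.png

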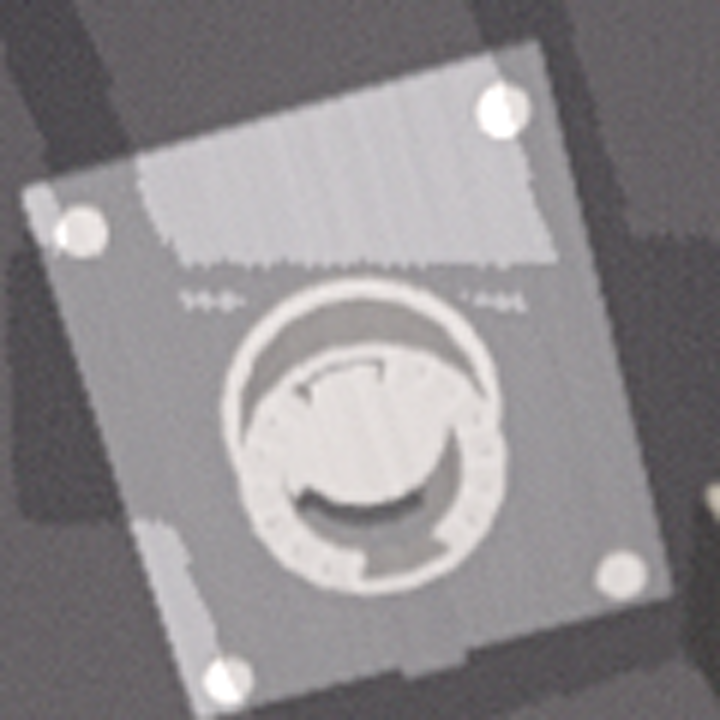

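```bash
python3 - <<'E'
from h import *
c=load('wrist')
f=lambda u,v,z=.058:world(c,280+(u+.5)/6-.5,150+(v+.5)/6-.5,z=z)
pts=dict(A=f(365,577),B=f(447,545),C=f(305,387),D=f(383,364))
for k,p in pts.items():print(k,p.round(4),np.hypot(p[0]-.5138,p[1]-.0130).round(4))
a=(pts['A']+pts['B'])/2;b=(pts['C']+pts['D'])/2;d=a-b;print(a,b,(a+b)/2,np.degrees(np.arctan2(d[1],d[0])))
crop(c,318,195,368,255,12,'w1d')
E
```

```text
A [0.5367 0.0014 0.058 ] 0.0256
B [0.5372 0.0215 0.058 ] 0.0249
C [0.4893 0.0075 0.058 ] 0.0252
D [0.4915 0.0252 0.058 ] 0.0254
[0.53691895 0.01146781 0.058     ] [0.49038584 0.0163418  0.058     ] [0.51365239 0.01390481 0.058     ] -5.979499777613238
```

View pics/w1d.png

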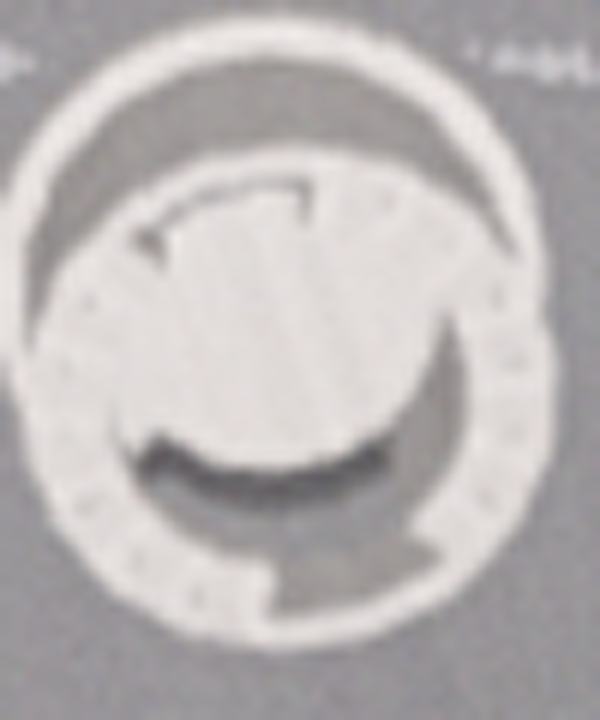

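Request:
play_rows([
  [[-1,0.0615,0.21,0,0],[-1,0.0615,0.21,0,0],[-1,0.0615,0.21,0,0],[-1,0.0615,0.21,0,0],[-1,0.0615,0.21,-0.04,0],[-1,0.0615,0.21,-0.08,0],[-1,0.0615,0.21,-0.11,0],[-1,0.0615,0.21,-0.14,0]],
])

```text
t: 2.6
tool_pos: [0.5009, 0.223, 0.1306]
orientation: [-0.68, -3.066, 0.001]
force: [0.3, 0.3, -0.1]
opening: 0.0929
```

```bash
python3 - <<'E'
from h import *
s=sensors.read_state();print(s['t'],s['tool_pos'],s['orientation'],s['q'],s['force'])
c=grab('wrist','w2')
E
```

```text
2.6 [0.50092802 0.22303329 0.13059576] [-6.80269344e-01 -3.06578860e+00  1.21390445e-03] [ 3.25393145e-01  6.49055960e-02  1.74778734e+00 -2.17758876e-05
  1.33035909e+00 -8.08692371e-01] [ 0.30953633  0.28818637 -0.05774188]
```

View pics/w2.png

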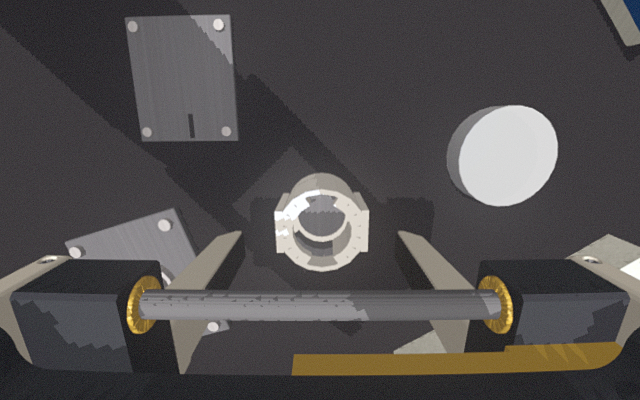

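```bash
python3 - <<'E'
from h import *
c=load('wrist');W=cloud(c)
m=(np.hypot(W[...,0]-.502,W[...,1]-.2235)<.045)&(W[...,2]>.094)&(W[...,2]<.102);P=W[m]
print(len(P),np.median(P[:,2]),cv2.minAreaRect((P[:,:2]*1000).astype(np.float32)))
f=lambda u,v:world(c,u,v,z=.0975)
crop(c,260,160,380,280,6,'w2c')
E
```

```text
3238 0.0979613144403621 ((501.04925537109375, 224.5799560546875), (63.26896667480469, 60.32933807373047), 65.7878646850586)
```

View pics/w2c.png

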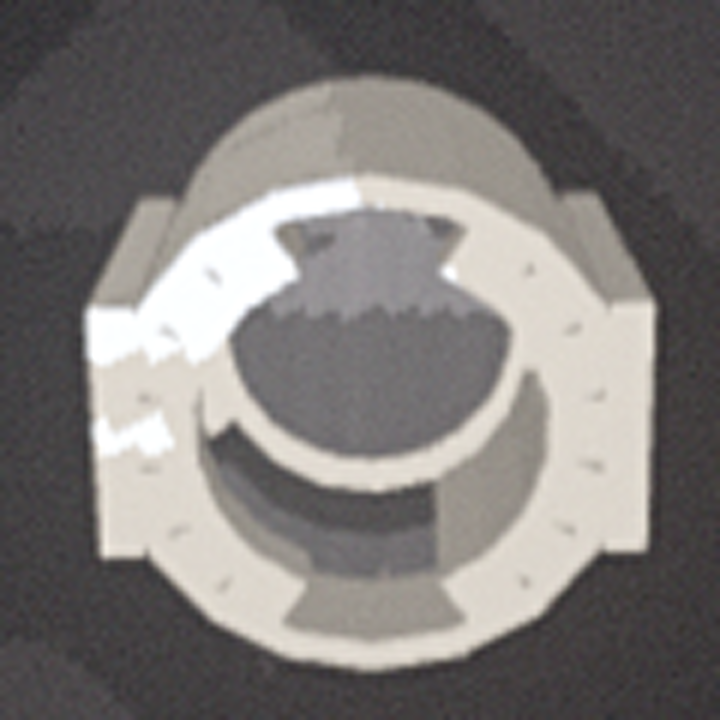

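Request:
play_rows([
  [[-1,0,0.0005,-0.03,0],[-1,0,0.0005,-0.06,0],[-1,0,0.0005,-0.06,0],[1,0,0.0005,-0.06,0],[1,0,0.0005,-0.06,0],[1,0,0.0005,-0.06,0],[1,0,0.0005,-0.06,0],[1,0,0.0005,-0.06,0]],
], force=35)

```text
t: 3.45
tool_pos: [0.5026, 0.2238, 0.074]
orientation: [0.676, 3.066, 0.002]
force: [-1.4, 0.6, 6.1]
opening: 0.063
```

Request:
play_rows([
  [[1,0,0,0,0],[1,0,0,0.01,0],[1,0,0,0.03,0],[1,0,0,0.06,0],[1,0,0,0.09,0],[1,0,0,0.09,0]],
])

```text
t: 4.05
tool_pos: [0.5042, 0.2244, 0.1678]
orientation: [0.675, 3.062, 0.006]
force: [1.6, 0.2, -2.6]
opening: 0.0627
```

```bash
python3 - <<'E'
from h import *
s=sensors.read_state();print(s['t'],s['tool_pos'],s['orientation'],s['opening'],s['force'],s['wrist_torque'])
c=grab('wrist','w3');W=cloud(c);p=s['tool_pos']
m=(np.hypot(W[...,0]-p[0],W[...,1]-p[1])<.045)&(W[...,2]>.177)&(W[...,2]<.195);P=W[m]
print(len(P),np.median(P[:,2]),cv2.minAreaRect((P[:,:2]*1000).astype(np.float32)))
E
```

```text
4.05 [0.50421695 0.22440052 0.16782201] [0.674684   3.06159698 0.00622205] 0.06267747344109086 [ 1.60122112  0.22136797 -2.62175503] [ 0.07147962 -0.25279169 -0.00231656]
6126 0.19133030070550644 ((497.1119689941406, 226.22633361816406), (67.66056823730469, 62.36151123046875), 24.404260635375977)
```

View pics/w3.png

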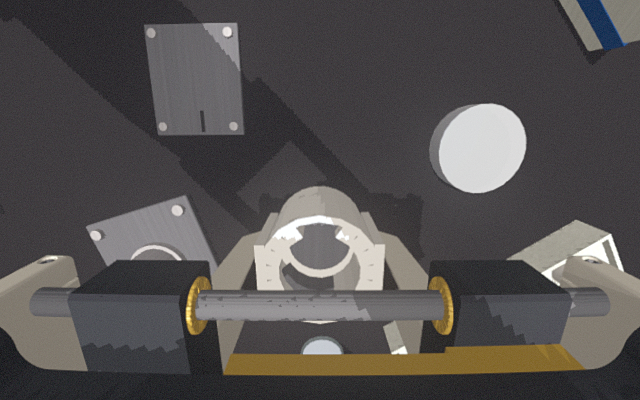

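Request:
play_rows([
  [[1,0,0,0,0],[1,0,0,0,0],[1,0,0,0,0]],
])

```text
t: 4.4
tool_pos: [0.5005, 0.2231, 0.1607]
orientation: [-0.675, -3.065, 0.003]
force: [-0.2, 0.6, -3.5]
opening: 0.063
```

```bash
python3 - <<'E'
from h import *
s=sensors.read_state();print(s['t'],s['tool_pos'],s['orientation'],s['opening'],s['force'],s['wrist_torque'])
c=grab('wrist','w4');W=cloud(c);p=s['tool_pos']
m=(np.hypot(W[...,0]-p[0],W[...,1]-p[1])<.045)&(W[...,2]>.176)&(W[...,2]<.200)
m[270:]=False;P=W[m]
print(len(P),np.percentile(P[:,2],[5,50,95]))
crop(c,240,170,400,330,5,'w4c')
g=grab('top','t4')
W=cloud(g);m=(np.hypot(W[...,0]-p[0],W[...,1]-p[1])<.1)&(W[...,2]>.05)
crop(g,150,150,290,270,5,'t4c')
E
```

```text
4.4 [0.50049564 0.2231173  0.16065481] [-6.75374381e-01 -3.06522567e+00  2.75154499e-03] 0.06301370797835093 [-0.24104064  0.55071631 -3.45690881] [ 0.01337008 -0.17620581  0.02934052]
4430 [0.17798497 0.18453585 0.19069419]
```

View pics/w4c.png

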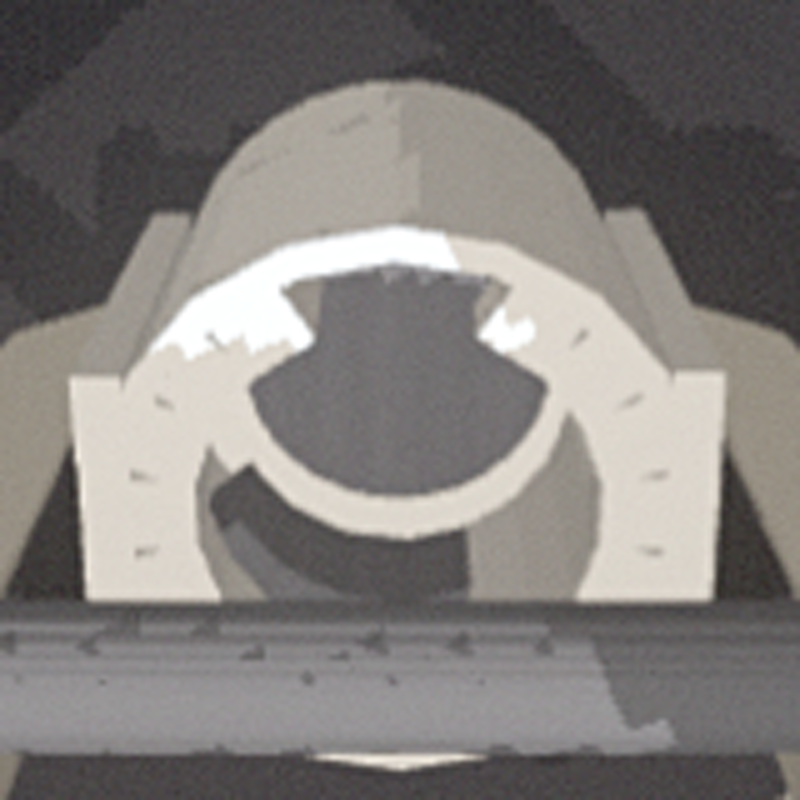

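View pics/t4c.png

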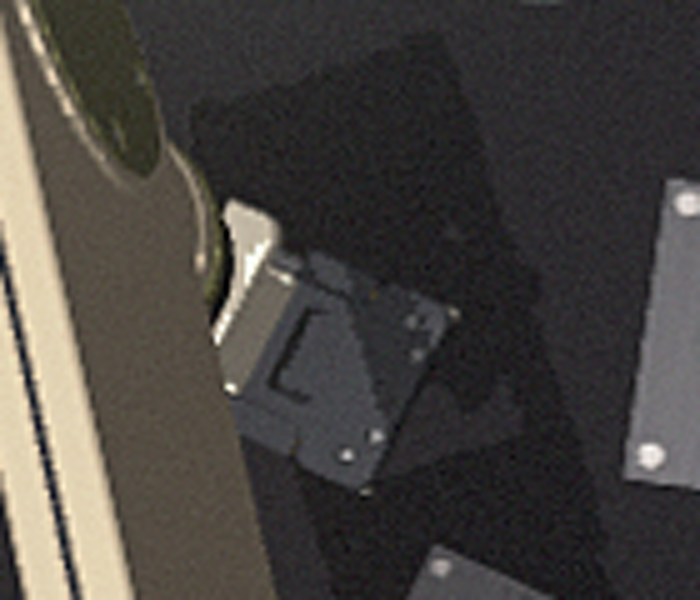

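```bash
python3 - <<'E'
from h import *
c=load('wrist');W=cloud(c)
f=lambda u,v:(int(240+u/5),int(170+v/5))
pts=[(100,430),(150,450),(120,560),(700,430),(650,430),(680,560),(230,340),(350,245),(420,245),(560,300),(640,350),(200,400),(620,450)]
P=np.array([W[f(*p)[1],f(*p)[0]] for p in pts])
print(P.round(4))
A=np.c_[P[:,:2]-[.5005,.2231],np.ones(len(P))];x,r,*_=np.linalg.lstsq(A,P[:,2],rcond=None);print(x,(A@x-P[:,2]).round(4),np.degrees(x[:2]))
s=sensors.read_state();R,_=cv2.Rodrigues(s['orientation']);print(R.round(4))
n=R.T@np.array([-x[0],-x[1],1]);print('normal in tool',n/np.linalg.norm(n))
# rim edges: pad outer corners, near edge centre
for p in [(70,377),(725,372),(400,228)]:
    u,v=240+(p[0]+.5)/5-.5,170+(p[1]+.5)/5-.5
    w=world(c,u,v,z=x[2]);print(w, R.T@(w-s['tool_pos']))
E
```

```text
[[0.4786 0.2012 0.1843]
 [0.4824 0.2049 0.1848]
 [0.4918 0.1966 0.185 ]
 [0.5026 0.2542 0.1855]
 [0.5011 0.2498 0.1845]
 [0.5157 0.2471 0.1844]
 [0.4755 0.217  0.1844]
 [0.4714 0.2316 0.185 ]
 [0.4745 0.2374 0.1841]
 [0.485  0.2472 0.1843]
 [0.4928 0.2521 0.1847]
 [0.4798 0.2116 0.1845]
 [0.5018 0.2463 0.1845]]
[ 0.00702023 -0.00273723  0.18472451] [ 0.0003 -0.0002 -0.0003 -0.0009  0.0002  0.0004  0.0002 -0.0006  0.0004
  0.0003 -0.0001  0.0001  0.0002] [ 0.40222981 -0.15683192]
[[-9.074e-01  4.204e-01 -2.000e-03]
 [ 4.204e-01  9.074e-01 -7.000e-04]
 [ 1.500e-03 -1.400e-03 -1.000e+00]]
normal in tool [ 0.00904082 -0.0019036  -0.99995732]
[0.47207021 0.20134734 0.18472451] [ 0.01704398 -0.03206165 -0.02327964]
[0.49804691 0.25856014 0.18472451] [ 0.01752389  0.03077031 -0.02336915]
[0.47171737 0.23643631 0.18472451] [ 0.03211415 -0.00037176 -0.02330224]
```

Request:
play_rows([
  [[1,0.002,-0.02,0,0.05],[1,0.004,-0.055,0,0.1],[1,0.007,-0.095,0,0.17],[1,0.01,-0.135,0,0.24],[1,0.012,-0.17,0,0.3],[1,0.014,-0.195,0,0.342],[1,0.015,-0.21,0,0.342],[1,0.015,-0.21,0,0.342]],
])

```text
t: 5.3
tool_pos: [0.5166, 0.012, 0.1623]
orientation: [-0.15, -3.138, 0.0]
force: [1.0, -0.1, -3.2]
opening: 0.0628
```

Request:
play_rows([
  [[1,0,0,-0.01,0],[1,0,0,-0.018,0],[1,0,0,-0.018,0],[1,0,0,-0.018,0],[1,0,0,-0.018,0]],
])

```text
t: 5.8
tool_pos: [0.5167, 0.014, 0.1448]
orientation: [0.143, 3.138, 0.0]
force: [0.2, -0.2, -3.1]
opening: 0.063
```

```bash
python3 - <<'E'
from h import *
s=sensors.read_state();print(s['t'],s['tool_pos'],s['orientation'],s['opening'],s['force'],s['wrist_torque'])
c=grab('wrist','w5');crop(c,230,110,410,290,4,'w5c')
g=grab('scene','s5');crop(g,260,140,380,260,6,'s5c')
E
```

```text
5.8 [0.5167297  0.01404244 0.14475648] [1.42925185e-01 3.13820925e+00 5.60297177e-05] 0.0629620161791829 [ 0.22408852 -0.21705353 -3.12580653] [ 0.07355664 -0.19015416  0.00450045]
```

View pics/w5c.png

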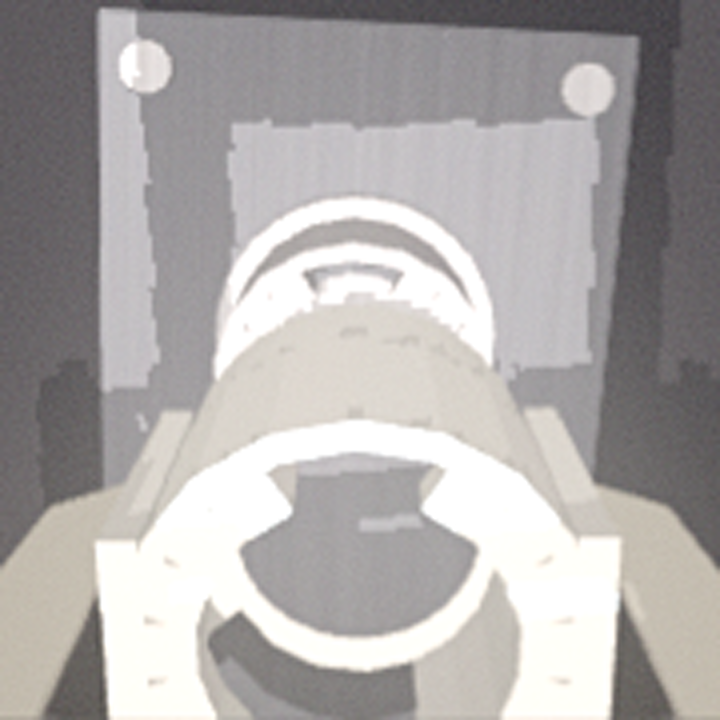

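View pics/s5c.png

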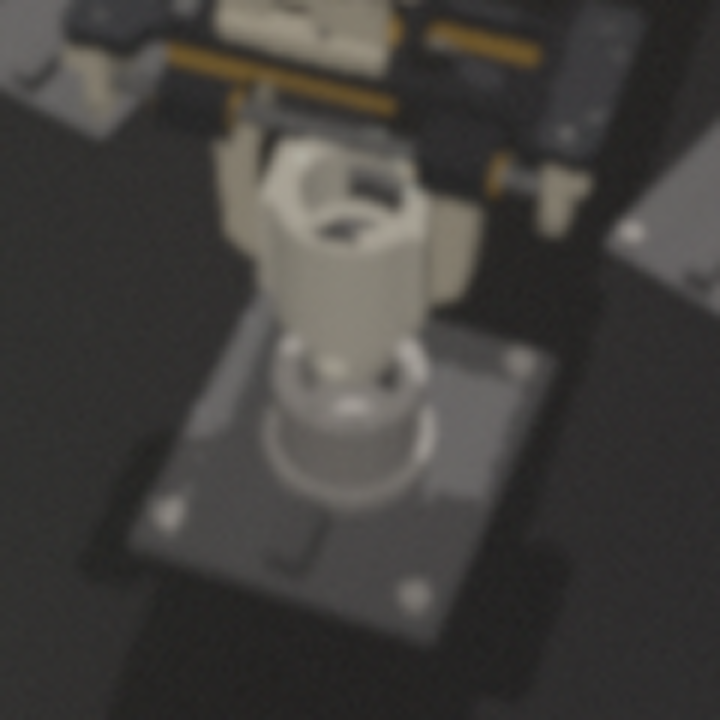

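```bash
python3 - <<'E'
from h import *
c=load('wrist');s=sensors.read_state();R,_=cv2.Rodrigues(s['orientation'])
f=lambda u,v,z:world(c,230+(u+.5)/4-.5,110+(v+.5)/4-.5,z=z)
o=s['tool_pos']
W=cloud(c)
print('depthz',[W[110+v//4,230+u//4,2].round(4) for u,v in((260,310),(450,310),(350,256),(120,620),(590,620))])
for nm,u,v,z in (('collar near',356,243,.058),('collarL',217,350,.058),('collarR',494,350,.058),('notch',303,268,.058),('notch',405,272,.058),('stage near',357,420,.1685),('padL',98,540,.1685),('padR',620,540,.1685)):
    w=f(u,v,z);print(nm,w.round(4),(R.T@(w-o)).round(4))
print('tool x yaw',np.degrees(np.arctan2(R[1,0],R[0,0])))
E
```

```text
depthz [np.float64(0.0594), np.float64(0.0583), np.float64(0.0599), np.float64(0.1693), np.float64(0.1689)]
collar near [0.4834 0.0164 0.058 ] [ 0.0336 -0.0004  0.087 ]
collarL [ 0.5036 -0.0152  0.058 ] [ 0.0107 -0.03    0.087 ]
collarR [0.509  0.0435 0.058 ] [0.0106 0.0289 0.087 ]
notch [0.4877 0.0049 0.058 ] [ 0.0284 -0.0115  0.087 ]
notch [0.4905 0.026  0.058 ] [0.0275 0.0098 0.087 ]
stage near [0.4847 0.0165 0.1685] [ 0.0323 -0.0002 -0.0235]
padL [ 0.497  -0.0159  0.1685] [ 0.0171 -0.0314 -0.0235]
padR [0.5028 0.0465 0.1685] [ 0.017   0.0314 -0.0235]
tool x yaw 174.76285786111296
```

Request:
play_rows([
  [[1,-0.0014,-0.0006,0,0],[1,-0.0014,-0.0006,-0.006,0],[1,-0.0014,-0.0006,-0.012,0],[1,-0.0014,-0.0006,-0.017,0],[1,-0.0014,-0.0006,-0.021,0],[1,-0.0014,-0.0006,-0.021,0]],
])

```text
t: 6.5
tool_pos: [0.5146, 0.0129, 0.1225]
orientation: [-0.144, -3.137, -0.0]
force: [0.6, 0.2, -2.9]
opening: 0.0628
```

Request:
play_rows([
  [[1,0,0,-0.004,0],[1,0,0,-0.008,0],[1,0,0,-0.011,0],[1,0,0,-0.011,0]],
])

```text
t: 6.9
tool_pos: [0.5148, 0.0129, 0.112]
orientation: [-0.144, -3.137, -0.0]
force: [0.8, -0.3, -2.9]
opening: 0.0628
```

Request:
play_rows([
  [[1,0,0,-0.003,0],[1,0,0,-0.006,0],[1,0,0,-0.008,0],[1,0,0,-0.008,0]],
])

```text
t: 7.3
tool_pos: [0.5151, 0.0129, 0.1043]
orientation: [-0.144, -3.138, -0.0]
force: [0.5, -0.4, -2.9]
opening: 0.0631
```

Request:
play_rows([
  [[1,0,0,-0.001,0],[1,0,0,-0.002,0],[1,0,0,-0.003,0],[1,0,0,-0.003,0]],
])

```text
t: 7.7
tool_pos: [0.5157, 0.0129, 0.1038]
orientation: [0.144, 3.138, -0.0]
force: [-8.8, 0.3, 14.8]
opening: 0.0628
```

Request:
play_rows([
  [[1,-0.0006,0,0.0014,0],[1,-0.0006,-0.0002,0.0014,-0.1],[1,-0.0007,-0.0004,0.0014,-0.2],[1,-0.0008,-0.0006,0.0014,-0.3],[1,-0.0009,-0.0009,0.0014,-0.4],[1,-0.001,-0.0011,0.0014,-0.5],[1,-0.0011,-0.0012,0.0014,-0.6],[1,-0.0013,-0.0014,0.0014,-0.7]],
])

```text
t: 8.5
tool_pos: [0.5149, 0.0114, 0.104]
orientation: [1.217, 2.894, 0.001]
force: [-0.2, 0.1, 1.1]
opening: 0.0626
```

```bash
python3 - <<'E'
from h import *
s=sensors.read_state();print(s['t'],s['tool_pos'],s['orientation'],s['opening'],s['force'],s['wrist_torque'],s['q'])
R,_=cv2.Rodrigues(s['orientation']);print('tool x yaw',np.degrees(np.arctan2(R[1,0],R[0,0])))
E
```

```text
8.5 [0.51491311 0.01143227 0.10397265] [1.21660369e+00 2.89417237e+00 1.11842840e-03] 0.06260468828592926 [-0.15798759  0.07853082  1.08265918] [ 0.01881225 -0.18280376  0.05553467] [-7.73838848e-02  1.82911558e-04  1.86548987e+00  1.23053657e-05
  1.27369409e+00 -8.52310342e-01]
tool x yaw 134.39973936625353
```

Request:
play_rows([
  [[1,-0.0001,-0.0002,-0.001,-0.1],[1,-0.0003,-0.0003,-0.001,-0.2],[1,-0.0005,-0.0004,-0.001,-0.3],[1,-0.0007,-0.0005,-0.001,-0.4],[1,-0.0009,-0.0006,-0.001,-0.5],[1,-0.0011,-0.0006,-0.001,-0.58],[1,-0.0011,-0.0006,-0.001,-0.58]],
])

```text
t: 9.2
tool_pos: [0.5138, 0.0108, 0.1029]
orientation: [1.99, 2.429, 0.002]
force: [0.7, 0.0, -2.7]
opening: 0.0628
```

```bash
python3 - <<'E'
from h import *
s=sensors.read_state();print(s['t'],s['tool_pos'],s['orientation'],s['opening'],s['force'],s['wrist_torque'])
R,_=cv2.Rodrigues(s['orientation']);print('tool x yaw',np.degrees(np.arctan2(R[1,0],R[0,0])))
E
```

```text
9.2 [0.51378388 0.01083996 0.10286302] [1.99008984e+00 2.42853625e+00 1.96276890e-03] 0.06277583428191172 [ 7.21511053e-01  2.17387902e-03 -2.67407721e+00] [-0.11006529 -0.09051727 -0.03982936]
tool x yaw 101.33342507194497
```

Request:
play_rows([
  [[1,-0.0002,0,0,-0.06],[1,-0.0003,-0.0001,0,-0.11],[1,-0.0003,-0.0001,-0.002,-0.11],[1,-0.0003,-0.0001,-0.004,-0.11],[1,-0.0003,-0.0001,-0.004,-0.11]],
])

```text
t: 9.7
tool_pos: [0.512, 0.0108, 0.0972]
orientation: [-2.117, -2.319, 0.001]
force: [0.2, 0.7, -2.5]
opening: 0.0631
```

```bash
python3 - <<'E'
from h import *
s=sensors.read_state();print(s['t'],s['tool_pos'],s['orientation'],s['opening'],s['force'],s['wrist_torque'])
R,_=cv2.Rodrigues(s['orientation']);print('tool x yaw',np.degrees(np.arctan2(R[1,0],R[0,0])))
E
```

```text
9.7 [0.51196286 0.01080054 0.09722246] [-2.11747870e+00 -2.31931825e+00  1.36543789e-03] 0.06311710224845309 [ 0.22517364  0.67928552 -2.54215522] [-0.01520733 -0.06108181  0.03687648]
tool x yaw 95.20942022047954
```

Request:
play_rows([
  [[1,0,0,-0.001,0],[1,0,0,-0.002,0],[1,0,0,-0.002,0]],
])

```text
t: 10.0
tool_pos: [0.5127, 0.0108, 0.0965]
orientation: [2.12, 2.318, 0.0]
force: [-2.9, 0.9, 2.7]
opening: 0.0626
```

Request:
play_rows([
  [[1,0,0,-0.001,0],[1,0,0,-0.0015,0],[1,0,0,-0.0015,0],[1,0,0,-0.0015,0]],
])

```text
t: 10.4
tool_pos: [0.513, 0.0108, 0.0965]
orientation: [2.119, 2.318, 0.001]
force: [-7.9, 0.7, 13.6]
opening: 0.0627
```

```bash
python3 - <<'E'
from h import *
s=sensors.read_state();print(s['t'],s['tool_pos'],s['orientation'],s['opening'],s['force'],s['wrist_torque'])
g=grab('scene','s6');crop(g,260,140,380,260,6,'s6c')
E
```

```text
10.4 [0.51304602 0.01080153 0.0964901 ] [2.11934989e+00 2.31794963e+00 8.27437136e-04] 0.06271334340693152 [-7.88753135  0.69881272 13.5618667 ] [-0.09734243  1.71758654 -0.0257596 ]
```

View pics/s6c.png

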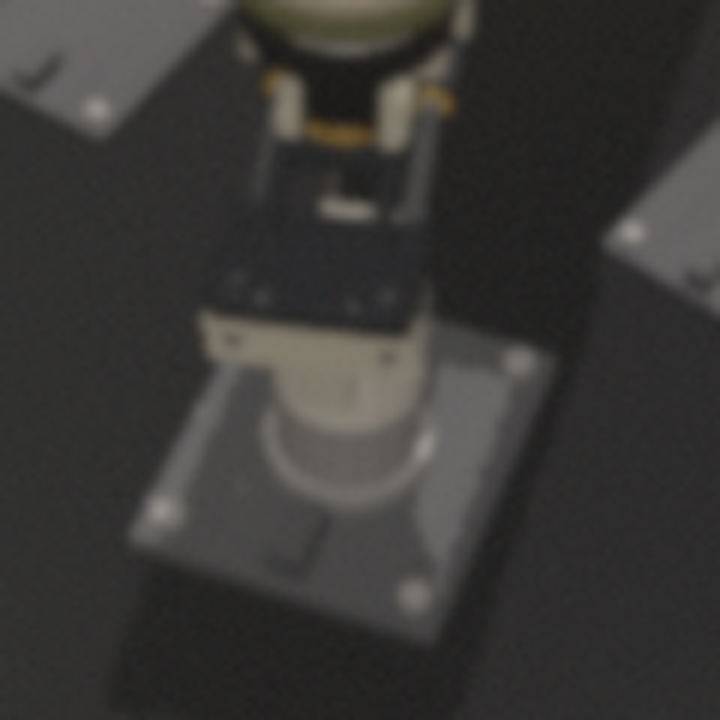

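Stage dropped 7.4 mm from the ledge to a firm stop, so it is home. I'll unload, release and rise.

Request:
play_rows([
  [[1,0,0,0.002,0],[1,0,0,0.002,0],[-1,0,0,0.002,0],[-1,0,0,0.002,0],[-1,0,0,0.002,0],[-1,0,0,0.002,0],[-1,0,0,0.03,0],[-1,0,0,0.07,0]],
])

```text
t: 11.25
tool_pos: [0.5104, 0.0109, 0.1625]
orientation: [-2.117, -2.315, 0.006]
force: [0.6, 0.3, 0.7]
opening: 0.0932
```

Request:
play_rows([
  [[-1,-0.06,0,0.1,0.2],[-1,-0.06,0,0.1,0.2],[-1,-0.06,0,0.1,0.2],[-1,-0.06,0,0.1,0.2]],
])

```text
t: 11.65
tool_pos: [0.4536, 0.0107, 0.2682]
orientation: [1.875, 2.513, 0.005]
force: [0.4, 0.0, -0.2]
opening: 0.0932
```

```bash
python3 - <<'E'
from h import *
s=sensors.read_state();print(s['t'],s['tool_pos'],s['orientation'],s['opening'],s['force'],s['q'])
c=grab('wrist','w7'); W=cloud(c)
m=(np.hypot(W[...,0]-.5135,W[...,1]-.0133)<.045)&(W[...,2]>.11)&(W[...,2]<.135);P=W[m]
print(len(P),np.percentile(P[:,2],[5,50,95]),cv2.minAreaRect((P[:,:2]*1000).astype(np.float32)))
u,v=proj(c,[[.5135,.0133,.12]])[0];print(u,v)
g=grab('scene','s7');crop(g,260,140,380,260,6,'s7c')
E
```

```text
11.65 [0.4536077  0.01068691 0.26815701] [1.87505814 2.5134734  0.00549862] 0.09324644224233039 [ 0.40021625  0.00406254 -0.24477589] [-8.95006247e-02 -2.94153628e-01  1.82552611e+00 -3.26847175e-05
  1.60347328e+00 -3.78422180e-01]
1495 [0.11295374 0.12027766 0.12153906] ((513.0193481445312, 12.732511520385742), (63.34333419799805, 59.924591064453125), 5.566879749298096)
372.2797552375615 204.15926773317588
```

View pics/w7.png

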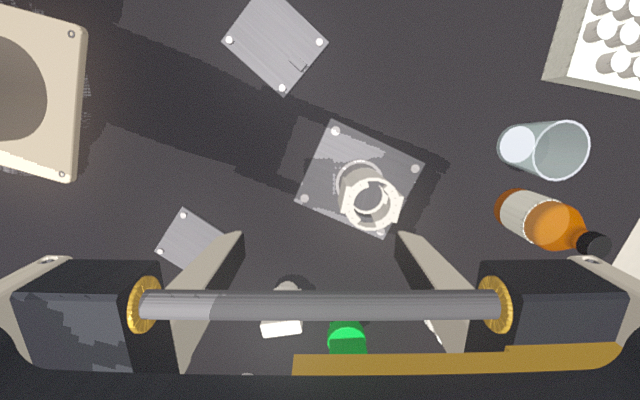

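View pics/s7c.png

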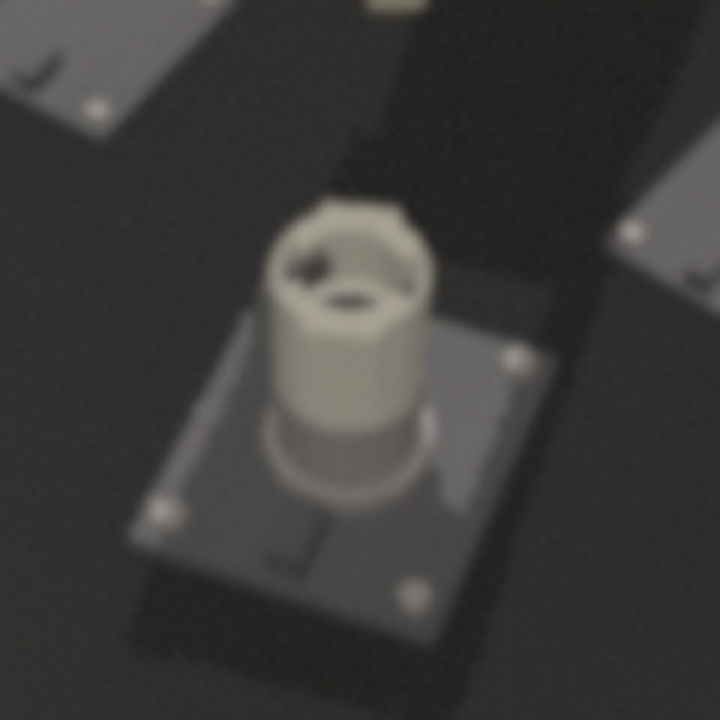

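Request:
play_rows([
  [[-1,0.0075,-0.2035,-0.02,-1.426],[-1,0.0075,-0.2035,-0.02,-1.426],[-1,0.0075,-0.2035,-0.02,-1.426],[-1,0.0075,-0.2035,-0.02,-1.426],[-1,0.0075,-0.2035,-0.02,-1.426],[-1,0.0075,-0.2035,-0.02,-1.426],[-1,0.0075,-0.2035,-0.02,-1.426],[-1,0.0075,-0.2035,-0.02,-1.426]],
])

```text
t: 12.55
tool_pos: [0.4594, -0.1927, 0.2414]
orientation: [-2.972, -1.006, 0.005]
force: [-0.1, -0.2, -0.7]
opening: 0.0931
```

Request:
play_rows([
  [[-1,0,0,-0.04,-0.15],[-1,0,0,-0.08,-0.227],[-1,0,0,-0.11,-0.227],[-1,0,0,-0.11,-0.227],[-1,0,0,-0.11,-0.227]],
])

```text
t: 13.05
tool_pos: [0.4592, -0.1922, 0.133]
orientation: [-3.066, -0.674, 0.005]
force: [0.8, 0.4, 0.5]
opening: 0.0929
```

```bash
python3 - <<'E'
from h import *
s=sensors.read_state();print(s['t'],s['tool_pos'],s['orientation'],s['opening'],s['force'],s['q'])
R,_=cv2.Rodrigues(s['orientation']);print('tool y yaw',np.degrees(np.arctan2(R[1,1],R[0,1])))
c=grab('wrist','w8'); W=cloud(c)
for z0,z1 in((.09,.102),(.05,.0615)):
  m=(np.hypot(W[...,0]-.462,W[...,1]+.192)<.04)&(W[...,2]>z0)&(W[...,2]<z1);P=W[m]
  print(len(P),np.percentile(P[:,2],[5,50,95]),cv2.minAreaRect((P[:,:2]*1000).astype(np.float32)))
E
```

```text
13.05 [ 0.45915674 -0.19221512  0.13304721] [-3.06574611 -0.67432811  0.00460204] 0.0928929836118004 [0.79639675 0.43157831 0.49076154] [-4.99505285e-01 -7.31144733e-02  1.88072536e+00  5.34519030e-06
  1.33787286e+00  6.38273833e-01]
tool y yaw -65.19022015050501
2290 [0.09474218 0.0967357  0.09788751] ((461.046875, -190.83534240722656), (53.90009307861328, 21.555522918701172), 25.438880920410156)
1894 [0.05608423 0.05787911 0.05896644] ((462.6598815917969, -190.0985565185547), (54.56622314453125, 57.81304168701172), 24.714008331298828)
```

View pics/w8.png

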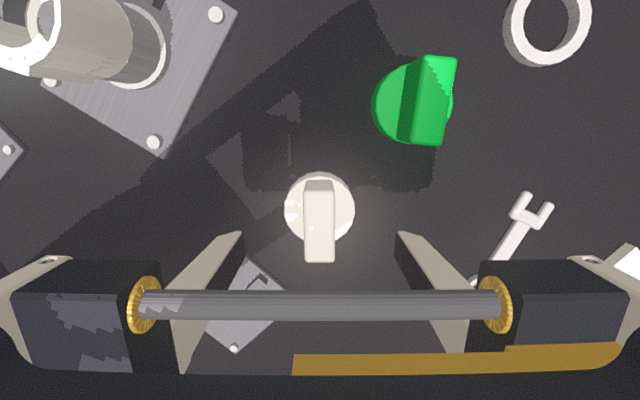

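Request:
play_rows([
  [[-1,0.0018,0.0008,-0.02,0],[-1,0.0018,0.0008,-0.045,0],[-1,0.0018,0.0008,-0.056,0],[-1,0.0018,0.0008,-0.056,0],[-1,0.0018,0.0008,-0.056,0],[1,0.0018,0.0008,-0.056,0],[1,0.0018,0.0008,-0.056,0],[1,0.0018,0.0008,-0.056,0]],
], force=35)

```text
t: 13.9
tool_pos: [0.4624, -0.1922, 0.0794]
orientation: [3.067, 0.674, 0.002]
force: [0.0, 0.1, 0.4]
opening: 0.0735
```

Request:
play_rows([
  [[1,0,0,0,0],[1,0,0,0,0],[1,0,0,0,0],[1,0,0,0,0],[1,0,0,0,0]],
])

```text
t: 14.4
tool_pos: [0.4618, -0.1919, 0.0785]
orientation: [-3.068, -0.675, 0.0]
force: [0.3, -0.3, -0.6]
opening: 0.0335
```

Request:
play_rows([
  [[1,0,0,-0.001,0],[1,0,0,-0.001,0],[1,0,0,-0.001,0],[1,0,0,-0.001,0],[1,0,0,-0.001,0]],
])

```text
t: 14.9
tool_pos: [0.4617, -0.1918, 0.0773]
orientation: [-3.068, -0.675, 0.001]
force: [0.3, -0.1, -2.2]
opening: 0.0216
```

Request:
play_rows([
  [[1,0,0,0.01,0],[1,0,0,0.03,0],[1,0,0,0.06,0],[1,0,0,0.1,0],[1,0,0,0.13,0],[1,0,0,0.145,0],[1,0,0,0.145,0]],
])

```text
t: 15.6
tool_pos: [0.4632, -0.1926, 0.2254]
orientation: [3.065, 0.674, 0.006]
force: [1.7, -0.1, -0.8]
opening: 0.0219
```

```bash
python3 - <<'E'
from h import *
s=sensors.read_state();print(s['t'],s['tool_pos'],s['orientation'],s['opening'],s['force'],s['q'])
c=grab('wrist','w9')
g=grab('top','t9'); 
W=cloud(c);p=s['tool_pos']
m=(np.hypot(W[...,0]-p[0],W[...,1]-p[1])<.04)&(W[...,2]>.235)&(W[...,2]<.25);m[262:]=False;P=W[m]
print(len(P),P.mean(0),np.percentile(P[:,2],[5,50,95]))
E
```

```text
15.6 [ 0.46316675 -0.19258929  0.22542056] [3.06511962 0.67391947 0.00589506] 0.02192355373832939 [ 1.73900931 -0.11484899 -0.84100129] [-4.96305251e-01 -1.40035375e-01  1.77090569e+00 -6.43637405e-06
  1.50575128e+00  6.41644087e-01]
2692 [ 0.47700837 -0.18655103  0.2437283 ] [0.23681282 0.24462581 0.24746478]
```

View pics/w9.png

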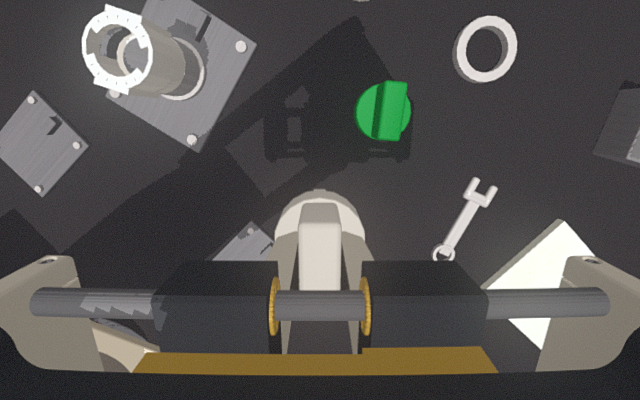

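Request:
play_rows([
  [[1,0.004,0.02,0,0.12],[1,0.012,0.05,0,0.26],[1,0.021,0.085,0,0.4],[1,0.031,0.12,0,0.54],[1,0.04,0.155,0,0.68],[1,0.047,0.185,0,0.82],[1,0.05,0.2,0,0.96],[1,0.0517,0.205,0,1.1]],
])

```text
t: 16.5
tool_pos: [0.5122, 0.0151, 0.2194]
orientation: [-2.252, -2.185, 0.005]
force: [0.3, -0.7, -2.4]
opening: 0.0218
```

Request:
play_rows([
  [[1,0,0,0,0.129],[1,0,0,-0.008,0.129],[1,0,0,-0.014,0.129],[1,0,0,-0.014,0.129],[1,0,0,-0.014,0.129],[1,0,0,-0.014,0.129]],
])

```text
t: 17.1
tool_pos: [0.5136, 0.0129, 0.2085]
orientation: [2.12, 2.319, 0.0]
force: [-0.1, -0.1, -0.9]
opening: 0.0216
```

```bash
python3 - <<'E'
from h import *
s=sensors.read_state();print(s['t'],s['tool_pos'],s['orientation'],s['opening'],s['force'],s['wrist_torque'])
R,_=cv2.Rodrigues(s['orientation']);print('tool y yaw',np.degrees(np.arctan2(R[1,1],R[0,1])))
c=grab('wrist','w10');crop(c,240,130,400,290,5,'w10c')
g=grab('scene','s10');crop(g,260,120,380,240,6,'s10c')
E
```

```text
17.1 [0.51357861 0.0129068  0.20854729] [2.11974261e+00 2.31862619e+00 5.34984741e-05] 0.02158894393728779 [-0.09092166 -0.05603217 -0.94642946] [-0.01466037 -0.11430169 -0.02634007]
tool y yaw 5.131422180869229
```

View pics/w10c.png

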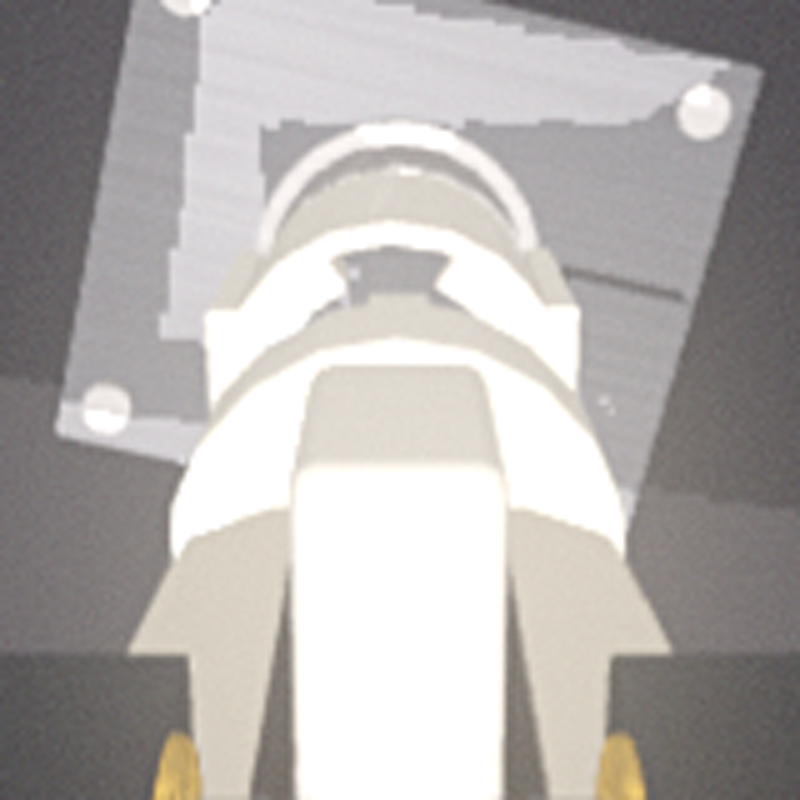

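View pics/s10c.png

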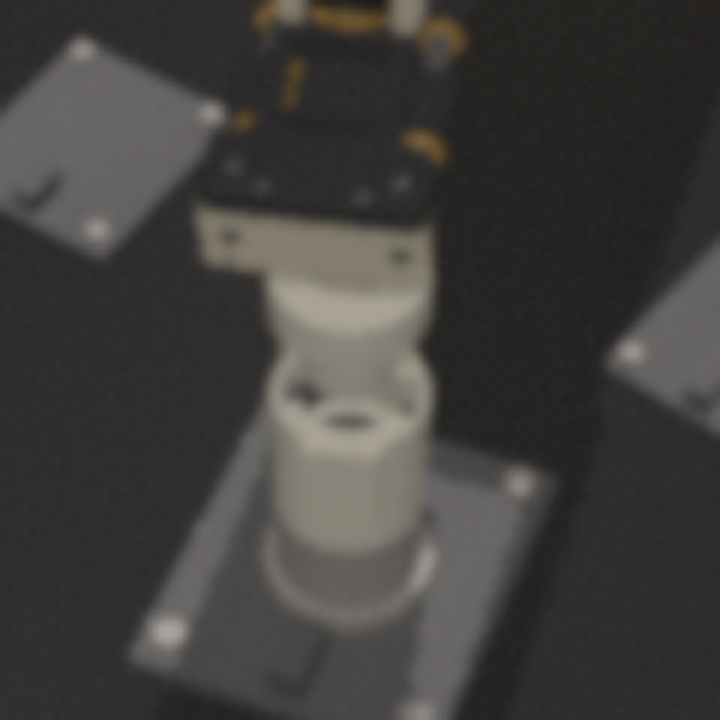

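```bash
python3 - <<'E'
from h import *
c=load('wrist');s=sensors.read_state();R,_=cv2.Rodrigues(s['orientation']);o=s['tool_pos']
f=lambda u,v,z:world(c,240+(u+.5)/5-.5,130+(v+.5)/5-.5,z=z)
zc=o[2]-.0773
for nm,u,v,z in (('stage near',393,222,.12),('padL',207,312,.12),('padR',578,312,.12),('notchL',333,263,.12),('notchR',450,261,.12),('disc near',398,338,zc+.0575),('wing near L',302,466,zc+.0965),('wing near R',498,466,zc+.0965),('wing mid',400,466,zc+.0965)):
    w=f(u,v,z);print(nm,w.round(4),(R.T@(w-o)).round(4))
W=cloud(c)
print([W[130+v//5,240+u//5,2].round(4) for u,v in((400,550),(400,700),(240,480),(560,480),(240,330),(540,330))],zc+.0965,zc+.0575)
E
```

```text
stage near [0.5101 0.0428 0.12  ] [ 0.03   -0.001   0.0889]
padL [0.4799 0.0245 0.12  ] [ 0.0146 -0.0327  0.0889]
padR [0.5429 0.0301 0.12  ] [0.0145 0.0305 0.0889]
notchL [0.5006 0.0349 0.12  ] [ 0.0231 -0.0111  0.0889]
notchR [0.5203 0.037  0.12  ] [0.0234 0.0086 0.0889]
disc near [0.5111 0.0415 0.1891] [ 0.0286 -0.0001  0.0198]
wing near L [0.502  0.0384 0.2281] [ 0.0264 -0.0094 -0.0192]
wing near R [0.5209 0.0401 0.2281] [ 0.0264  0.0096 -0.0192]
wing mid [0.5114 0.0392 0.2281] [ 0.0264  0.0001 -0.0192]
[np.float64(0.2286), np.float64(0.2286), np.float64(0.1896), np.float64(0.1896), np.float64(0.1202), np.float64(0.1203)] 0.22809924360233633 0.18909924360233632
```

Request:
play_rows([
  [[1,-0.0011,0.0006,0,0],[1,-0.0011,0.0006,-0.008,0],[1,-0.0011,0.0006,-0.014,0],[1,-0.0011,0.0006,-0.019,0],[1,-0.0011,0.0006,-0.022,0],[1,-0.0011,0.0006,-0.022,0]],
])

```text
t: 17.8
tool_pos: [0.512, 0.0137, 0.1856]
orientation: [-2.117, -2.319, 0.001]
force: [0.1, 0.9, -1.6]
opening: 0.0221
```

Request:
play_rows([
  [[1,0,0,-0.004,0],[1,0,0,-0.008,0],[1,0,0,-0.011,0],[1,0,0,-0.011,0]],
])

```text
t: 18.2
tool_pos: [0.5121, 0.0137, 0.1749]
orientation: [-2.118, -2.32, 0.001]
force: [0.0, 0.1, -0.9]
opening: 0.0217
```

Request:
play_rows([
  [[1,0,0,-0.003,0],[1,0,0,-0.005,0],[1,0,0,-0.0065,0],[1,0,0,-0.0065,0]],
])

```text
t: 18.6
tool_pos: [0.5126, 0.0137, 0.1693]
orientation: [2.118, 2.32, 0.0]
force: [-0.9, -0.6, 0.7]
opening: 0.0218
```

```bash
python3 - <<'E'
from h import *
s=sensors.read_state();print(s['t'],s['tool_pos'],s['orientation'],s['opening'],s['force'],s['wrist_torque'])
E
```

```text
18.6 [0.51255422 0.01370171 0.16926278] [2.11786492e+00 2.32005703e+00 2.66160345e-04] 0.021819788396472386 [-0.90402639 -0.58325685  0.73389433] [-0.04526703  0.0437483   0.00263023]
```

Request:
play_rows([
  [[1,0,0,0,-0.1],[1,0.0001,0,0,-0.2],[1,0.0002,0,0,-0.3],[1,0.0003,0,0,-0.4],[1,0.0004,-0.0001,0,-0.5],[1,0.0004,-0.0001,0,-0.6],[1,0.0005,-0.0001,0,-0.7]],
])

```text
t: 19.3
tool_pos: [0.5132, 0.0136, 0.1693]
orientation: [2.788, 1.447, 0.001]
force: [-0.7, 0.7, 0.2]
opening: 0.0215
```

```bash
python3 - <<'E'
from h import *
s=sensors.read_state();print(s['t'],s['tool_pos'],s['orientation'],s['opening'],s['force'],s['wrist_torque'])
E
```

```text
19.3 [0.51318066 0.01361428 0.16927526] [2.78798088e+00 1.44739901e+00 8.41244793e-04] 0.021543359825285758 [-0.69111642  0.69886057  0.20225494] [-0.02348728 -0.04511022 -0.0213573 ]
```

Request:
play_rows([
  [[1,0.0001,-0.0001,-0.0005,-0.1],[1,0.0001,-0.0001,-0.0005,-0.2],[1,0.0002,-0.0002,-0.0005,-0.3],[1,0.0002,-0.0002,-0.0005,-0.4],[1,0.0003,-0.0003,-0.0005,-0.5],[1,0.0003,-0.0004,-0.0005,-0.58],[1,0.0003,-0.0004,-0.0005,-0.58]],
])

```text
t: 20.0
tool_pos: [0.5133, 0.0132, 0.1686]
orientation: [3.085, 0.594, 0.0]
force: [0.2, -0.8, -3.1]
opening: 0.022
```

```bash
python3 - <<'E'
from h import *
s=sensors.read_state();print(s['t'],s['tool_pos'],s['orientation'],s['opening'],s['force'],s['wrist_torque'])
R,_=cv2.Rodrigues(s['orientation']);print('tool y yaw',np.degrees(np.arctan2(R[1,1],R[0,1])))
E
```

```text
20.0 [0.51332392 0.01316568 0.16856048] [3.08486259e+00 5.94031824e-01 3.17030440e-04] 0.02201551757661738 [ 0.22876102 -0.75758728 -3.069092  ] [-0.06103283 -0.01172791  0.0427062 ]
tool y yaw -68.20068378374215
```

Turned 73° and the load is gone from the ledge. A few more degrees, then down.

Request:
play_rows([
  [[1,0.0001,0,0,-0.06],[1,0.0001,-0.0001,0,-0.11],[1,0.0001,-0.0001,-0.002,-0.11],[1,0.0001,-0.0001,-0.004,-0.11],[1,0.0001,-0.0001,-0.006,-0.11],[1,0.0001,-0.0001,-0.006,-0.11]],
])

```text
t: 20.6
tool_pos: [0.5131, 0.0131, 0.162]
orientation: [-3.112, -0.427, 0.001]
force: [0.4, 0.1, -2.3]
opening: 0.022
```

Request:
play_rows([
  [[1,0,0,-0.001,0],[1,0,0,-0.002,0],[1,0,0,-0.002,0]],
])

```text
t: 20.9
tool_pos: [0.5138, 0.0131, 0.1618]
orientation: [3.112, 0.426, 0.002]
force: [-3.4, -0.1, 7.0]
opening: 0.0221
```

```bash
python3 - <<'E'
from h import *
s=sensors.read_state();print(s['t'],s['tool_pos'],s['orientation'],s['opening'],s['force'],s['wrist_torque'])
R,_=cv2.Rodrigues(s['orientation']);print('tool y yaw',np.degrees(np.arctan2(R[1,1],R[0,1])))
E
```

```text
20.9 [0.513791   0.01311132 0.16177273] [3.11232420e+00 4.26325555e-01 1.91902305e-03] 0.022101131213707912 [-3.43546824 -0.05656628  7.00840799] [ 0.06850305  0.74947609 -0.03877944]
tool y yaw -74.40036765787127
```

Request:
play_rows([
  [[1,0,0,0.0013,0],[1,0,0,0.0013,0],[-1,0,0,0.0013,0],[-1,0,0,0.0013,0],[-1,0,0,0.0013,0],[-1,0,0,0.0013,0],[-1,0,0,0.02,0],[-1,0,0,0.05,0]],
])

```text
t: 21.7
tool_pos: [0.5117, 0.0132, 0.2087]
orientation: [-3.112, -0.425, 0.007]
force: [-0.4, 0.2, 0.1]
opening: 0.0651
```

Request:
play_rows([
  [[-1,0,0,0.05,0],[-1,-0.03,-0.03,0.09,0],[-1,-0.06,-0.07,0.1,0],[-1,-0.09,-0.11,0.1,0],[-1,-0.12,-0.15,0.1,0],[-1,-0.12,-0.19,0.1,0],[-1,-0.12,-0.19,0.1,0],[-1,-0.12,-0.19,0.1,0]],
])

```text
t: 22.5
tool_pos: [0.393, -0.1776, 0.3106]
orientation: [-3.113, -0.421, -0.0]
force: [-0.1, 0.3, 0.3]
opening: 0.0933
```

```bash
python3 - <<'E'
from h import *
s=sensors.read_state();print(s['t'],s['tool_pos'],s['opening'],s['force'])
g=grab('scene','s11');crop(g,260,120,380,240,6,'s11c')
t=grab('top','t11')
for n,c in(('scene',g),('top',t)):
  W=cloud(c)
  for nm,z0,z1,exp in(('wing',.172,.19,.1811),('disc',.135,.15,.142),):
    m=(np.hypot(W[...,0]-.5135,W[...,1]-.0133)<.04)&(W[...,2]>z0)&(W[...,2]<z1);P=W[m]
    if len(P)>5: print(n,nm,len(P),np.median(P[:,2]),exp,P.mean(0),cv2.minAreaRect((P[:,:2]*1000).astype(np.float32)))
E
```

```text
22.5 [ 0.39303986 -0.1776406   0.31055666] 0.09325211779096168 [-0.09494486  0.31884067  0.3184354 ]
scene wing 207 0.1801316015831626 0.1811 [0.51864123 0.01348695 0.17979168] ((516.2413940429688, 12.14456558227539), (53.683135986328125, 21.89609146118164), 13.792150497436523)
scene disc 296 0.1413967059081364 0.142 [0.52191444 0.01378102 0.1412962 ] ((517.9159545898438, 12.909122467041016), (55.10285186767578, 57.87561798095703), 16.261152267456055)
top wing 294 0.1811032125481835 0.1811 [0.5126701  0.01189071 0.18093583] ((513.4249877929688, 11.884658813476562), (54.019309997558594, 22.041091918945312), 15.144255638122559)
top disc 322 0.14235197503189184 0.142 [0.51109671 0.01209817 0.14235808] ((511.5311279296875, 11.532293319702148), (54.46879196166992, 57.61576843261719), 13.417642593383789)
```

View pics/s11c.png

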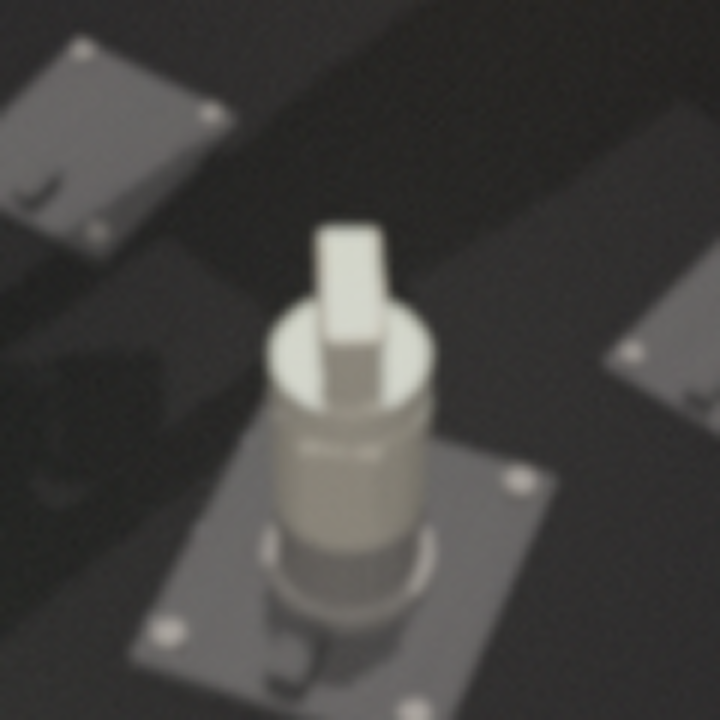

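View pics/t11.png

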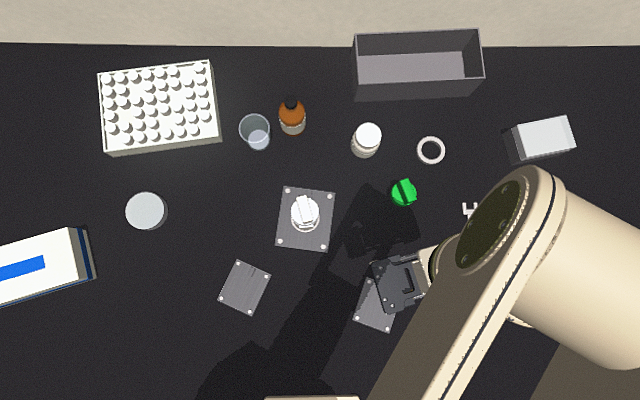

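The stack stands free at the expected heights, and the visible bystanders are where they were. Handing in.

```bash
python3 - <<'E'
from plant import robot
print(robot.close_job())
E
```

```text
the job is handed in; nothing more can be done
None
```

The sample filter is assembled and handed in at about 22.6 s. The white filter stage is locked home in the steel receiver, and the white cap is locked home in the stage. The stack stands free, with the gripper open and well clear.

**Stage:** I turned it about 80° clockwise. It dropped 7.4 mm off the ledge to a firm stop, and its rim then measured 120.3 mm high, against 120.0 expected.

**Cap:** I turned it about 80° clockwise. It dropped 7.5 mm, and the wing top measured 181.1 mm high from the top camera, against 181.1 expected. The scene camera read 180.1 mm and put the stack about 3 mm further along x than the top camera. I put that down to its looking at an angle and to the 2 mm calibration, since its earlier readings were off by about as much.

**Forces:** The largest wrist reading at the end of any move was about 17 N.

**Bystanders:** In the last top picture the bottle, jar, beaker, dish, ring and green cap are where they started. The arm hid most of the wrench, and only its visible end could be checked.

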